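Seat the proud sample vial and start the sampler

ROBOT

A 6-joint arm with a two-finger parallel gripper is mounted at the origin on the work surface. World frame = base frame: x ahead of the robot, y to its left, z up, the work surface at z = 0. Lengths are in m, angles in rad, forces in N, time in s.
With the tool pointing down it reaches from about 0.3 to 0.775 m from the base axis. Payload 14.6 kg.
Tool frame: the origin (TCP) lies midway between the tips of the shut fingers; the grasp point (between the pads) lies 19 mm behind it; z points along the fingers, y is the line along which they close (so a half turn about z gives the same grasp; the last joint's range is limited). The gripper opens to 94 mm and grips with 3 to 60 N. Pads are 16 mm wide; open, the fingers measure 119 mm over their backs; the gripper's body (75 mm by 177 mm) begins 78 mm behind the grasp point.
Start: joints at [-1.338, 0.3, 1.521, -0, 1.321, -0.067], TCP at [0.162, -0.525, 0.205] pointing down, gripper open.
Joint ranges: [-3.03, 3.03], [-0.79, 2.21], [0.23, 2.52], [-1.04, 4.18], [0, 3.07], [-2.55, 2.55]. Speed limits (rad/s): [2.22, 2.22, 2.57, 3.14, 3.14, 3.14].

INTERFACE

Orientations are given as [roll, pitch, yaw] about the fixed x, y, z axes, in that order (R = Rz(yaw) Ry(pitch) Rx(roll)).
In Python, from station import telemetry, optics, ctrl gives the robot as it stands.
- The arm moves only by the tool carry_out, never from a script. Its argument "plan" is a list that holds one entry, the list of rows, each a list of 7 numbers: the shift along the tool's x, y, z in mm, then the turn, a rotation vector about the tool's x, y, z in rad, then the finger opening in mm, from 0 to 94. A call has 1 to 20 rows; each row shifts and turns the commanded pose from where the row before left it, along the tool's axes as they then stand; what a row does not reach is not made up. A row lasts 1/12 s, in which the tool goes at most 41.7 mm and 7.16 degrees, less where a joint would pass 70% of its speed; a pose out of reach is approached as far as the arm can. A call with a gripper value outside its range is refused whole. The fingers move at their own pace and stop on an object; "squeeze" is the grip in N (left out, the last holds). Time passes only in rows, so rows that do not move let the fingers close. It gives the time, the measured TCP pose, the force, the opening and the grip force at its end, in the units of the state.
- telemetry.get_obs(): the state, without advancing time (a new reading comes with each control period).
- optics.camera(name): name is "scene" or "top"; returns a dict with "pixels" (420x560x3 uint8, red, green, blue), "intrinsics" (3x3 intrinsics, pixels), "origin" and "rotation" of the camera in the world. Camera axes: x right, y down, z forward; pixel columns grow to the right and rows downward; lengths in m; the calibration is good to about 2 mm. A picture is of the moment at which its call begins. There is no depth.
- ctrl.hand_in(): hands the job in; it is judged then, once.
The state is a dict: "time_s": time; "qpos": joint angles; "joint_vel": joint speeds; "tau": joint torques, N m; "ee_pos": TCP position; "eef_rot": TCP orientation; "force": force on the tool from outside, world axes, zero at the start; "moment": the same for the moment, N m; "grip_width": finger opening in m; "grip_force": force on a finger pad.
Only numpy, scipy, OpenCV 4.12 (cv2) and the standard library are available. Lean on these libraries where they do the work, as an engineer would, in place of code of your own. Each camera call takes 0.05 s, during which the arm holds its last target. There are 200 camera calls.

TASK

One vial in the blue rack stands higher than the others: with the fingertips press it gently down until it is fully home, level with the rest. Then press the long bar-shaped start key on the key pod fully down, gently, and let it come up again. Do not press the start key before the vial is home, do not lift anything, and leave the other vials, the other keys and everything else on the bench alone.

Things in the scene. Friction and masses are not known exactly. Their poses are not given: they have to be found in the camera images.
- proud_cap (a point): Centre of the flat top of the crimp cap (silver, 21.6 mm across) of the proud vial, the one standing highest in the rack. At the start it is 104 to 110 mm above the bench; fully home, 85 mm, level with the other five, where it stops dead.
- proud_vial: The proud vial: glass headspace vial, 23 mm diameter, 75 mm tall; origin at the centre of its underside, z up. Its socket grips it: it slides straight down against about 4 N and stays where it is left.
- rack: Blue vial rack fixed to the bench, block 104 mm (its x) by 152 mm (its y) by 40 mm high, origin at the centre of its underside, z up. Six sockets at x = -24 or +24 mm and y = -48, 0 or +48 mm; socket floor 10 mm above the bench. Any socket may hold the proud vial.
- pod: White key pod with a black face fixed to the bench, 92 mm (its x) by 216 mm (its y) by 40 mm high, origin at the centre of its underside, z up. Four grey keys stand in a row along its y, at y = -75, -25, +25, +75 mm, in any order. Rack and pod may swap left and right sides.
- start_key_top (a point): Centre of the flat top of the start key: the long narrow bar key, 48 mm (pod's x) by 20 mm (pod's y). Up, its top is 54 mm above the bench. Sprung, it moves 5 mm down to its stop, taking about 1.2 N to begin and 4.2 N fully down, and rises again when let go.
- square_key_top (a point): Centre of the top of the square key, 28 by 28 mm; 54 mm above the bench when up, sprung like the start key. To be left alone.
- round_key_top (a point): Centre of the top of the larger round key, 30 mm diameter; 54 mm above the bench when up, sprung like the start key. To be left alone.
- small_key_top (a point): Centre of the top of the small round key, 18 mm diameter; 54 mm above the bench when up, sprung like the start key. To be left alone.
- vial1: A vial already fully home in the rack, loose in its socket; same shape as the proud vial (23 mm diameter, 75 mm tall, top 85 mm above the bench), origin at the centre of its underside. To be left alone.
- vial2: A vial already fully home in the rack, loose in its socket; same shape as the proud vial (23 mm diameter, 75 mm tall, top 85 mm above the bench), origin at the centre of its underside. To be left alone.
- vial3: A vial already fully home in the rack, loose in its socket; same shape as the proud vial (23 mm diameter, 75 mm tall, top 85 mm above the bench), origin at the centre of its underside. To be left alone.
- vial4: A vial already fully home in the rack, loose in its socket; same shape as the proud vial (23 mm diameter, 75 mm tall, top 85 mm above the bench), origin at the centre of its underside. To be left alone.
- vial5: A vial already fully home in the rack, loose in its socket; same shape as the proud vial (23 mm diameter, 75 mm tall, top 85 mm above the bench), origin at the centre of its underside. To be left alone.
- spare_vial: A loose spare vial of the same kind standing on the bench between rack and pod (23 mm diameter, 75 mm tall); origin at the centre of its underside. To be left alone.
- reagent: Loose amber reagent bottle, 66 mm diameter, 150 mm tall, beyond rack and pod; origin at the centre of its underside. To be left alone.
- beaker: Loose empty glass beaker, 68 mm across the rim, 85 mm tall, far left; origin at the centre of its underside. To be left alone.
Not all that is in view belongs to the job. What is shaped like the pod but red or yellow is not meant.

How it is judged:
By the outcome, as a careful person would: the job done as asked, in the order asked, and still so for the second after the job is handed in, with the robot touching nothing.
It also fails if it takes over 45 s, if anything falls off the work surface, if the arm or the gripper's body presses on something with over 40 N, if the wrist force passes 120 N, or if a joint passes its speed limit or range.

## Working session

There is one attempt and no reset: what is moved stays moved. The work goes in short steps, Python scripts to look and compute and a tool call to move; the robot and the scene stay as the last step left them, time stands still between calls to the robot, and variables do not carry over. Pictures are saved under pics/ and viewed, at most 10 in all, crops included, and the job is handed in when it is done.

Besides the shell and the picture viewer there is one more tool, called after "Request:" by a JSON object that holds its "api" and its "payload". carry_out: Moves the arm, as the interface text tells. Its arguments: {"type":"object","properties":{"plan":{"type":"array","items":{"type":"array","items":{"type":"array","items":{"type":"number"}}}},"squeeze":{"type":"number"}},"required":["plan"]}

```bash
mkdir -p pics; python3 - <<'E'
from station import telemetry, optics, ctrl
import cv2,pickle
d={}
for n in("scene","top"):
    c=optics.camera(n);d[n]=c
    cv2.imwrite(f"pics/{n}0.png",c["pixels"][:,:,::-1])
    print(n,c["intrinsics"].tolist(),c["origin"],c["rotation"].tolist())
pickle.dump(d,open("cams.pkl","wb"))
print(telemetry.get_obs())
E
```

```text
scene [[430.4301544396473, 0.0, 276.86002327980475], [0.0, 430.4301544396473, 208.6815044749827], [0.0, 0.0, 1.0]] [1.00410064 0.51552773 0.83081497] [-2.3964476143990083, 0.015089434125423296, 2.2960329448322563]
top [[412.1065539833814, 0.0, 278.0941190725929], [0.0, 412.1065539833814, 207.84391074618557], [0.0, 0.0, 1.0]] [0.28153681 0.05651868 1.19444566] [-2.9457537429040714, -0.004300963654218837, -1.5860080838332333]
{'time_s': 0.1, 'qpos': array([-1.33758695e+00,  3.00418979e-01,  1.52150642e+00,  1.49782824e-05,
        1.32069765e+00, -6.66022144e-02]), 'joint_vel': array([ 4.42565724e-05,  1.01223392e-04, -2.30310721e-03, -1.05699602e-03,
       -2.05200097e-03,  9.93938840e-04]), 'tau': array([ 7.27749193e-05, -5.32644689e+01, -3.53284478e+01,  7.08851824e-02,
        2.34431477e-02, -6.50048241e-05]), 'ee_pos': array([ 0.16238363, -0.52524144,  0.2049465 ]), 'eef_rot': array([-3.14056551e+00, -8.30521982e-05,  2.99807839e-01]), 'force': array([-0.24871701, -0.50483305, -0.04978865]), 'moment': array([-0.00757166,  0.05476143,  0.02015837]), 'grip_force': 0.0, 'grip_width': 0.09410533790630153}
```

View pics/scene0.png

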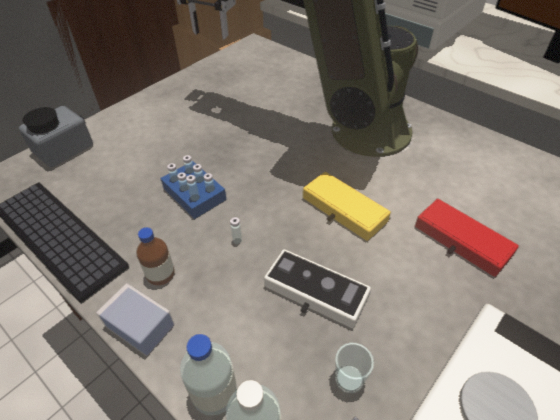

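View pics/top0.png

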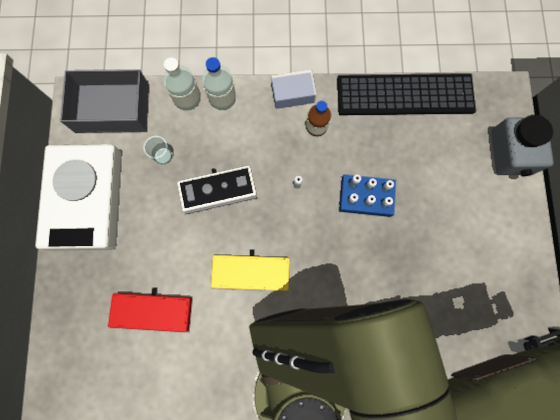

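The scene view shows the blue rack near (193,185) and the white/black pod near (317,287). In the top view they are near (368,195) and (217,189). The yellow and red pods are decoys. Next I'll take one enlarged montage of both.

```bash
python3 - <<'E'
import cv2,numpy as np
s=cv2.imread("pics/scene0.png");t=cv2.imread("pics/top0.png")
def c(i,u,v,w,h,W=400,H=300):return cv2.resize(i[v:v+h,u:u+w],(W,H),interpolation=cv2.INTER_CUBIC)
m=np.vstack([np.hstack([c(s,150,145,80,60),c(t,328,165,80,60)]),np.hstack([c(s,257,240,120,90),c(t,170,150,100,75)])])
cv2.imwrite("pics/crop1.png",m)
E
```

```text
(no output)
```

View pics/crop1.png

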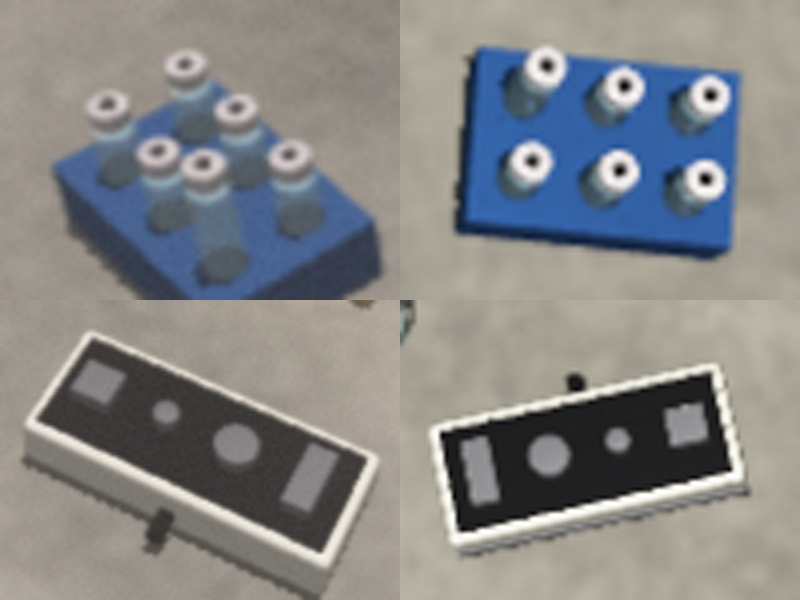

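The crop shows these candidates:
- **Vials:** six caps in the rack. The one standing tallest is at crop (205,163), which is scene ≈(191,177) and top ≈(357,178). The other five are level, and the loose spare is at scene (235,228).
- **Keys:** the start bar is at scene ≈(350,293) and top ≈(190,192). The round, small and square keys lie beside it. The yellow and red pods are not meant.

I'll choose the tall vial and the bar key, and fit their positions from both cameras.

```bash
cat > h.py <<'E'
import pickle,numpy as np
from scipy.spatial.transform import Rotation as R
from scipy.optimize import least_squares
d=pickle.load(open("cams.pkl","rb"))
def ray(n,uv):
    c=d[n];v=np.linalg.inv(c["intrinsics"])@[uv[0],uv[1],1]
    return np.array(c["origin"]),R.from_euler("xyz",c["rotation"]).as_matrix()@v
def plane(n,uv,z):
    o,v=ray(n,uv);return (o+v*(z-o[2])/v[2])
def tri(a,b):
    (o,v),(p,w)=ray("scene",a),ray("top",b)
    s=np.linalg.lstsq(np.c_[v,-w],p-o,rcond=None)[0]
    return (o+s[0]*v+p+s[1]*w)/2, np.linalg.norm(o+s[0]*v-p-s[1]*w)
E
python3 - <<'E'
from h import *
f=lambda p,x0,y0,k,u,v:((p[0]-x0+.5)/k-.5+u,(p[1]-y0+.5)/k-.5+v)
S=[f(p,0,0,5,150,145) for p in[(205,163),(237,110),(187,67),(291,157),(158,152),(109,105)]]
T=[f(p,400,0,5,328,165) for p in[(545,66),(624,88),(711,95),(532,161),(619,170),(705,179)]]
# correspondences by plane projection
for t in T: print("top@85",plane("top",t,.085).round(4))
for s in S: print("scene@85",plane("scene",s,.085).round(4))
P,e=tri(S[0],T[0]);print("proud",P.round(4),e.round(4), plane("top",T[0],.107).round(4),plane("scene",S[0],.107).round(4))
K=[((309,477),(480,470)),((236,444),(548,455)),((166,412),(618,440)),((98,382),(686,424))]
for a,b in K:
    a=f(a,0,300,10/3,257,240);b=f(b,400,300,4,170,150)
    print("key",plane("scene",a,.054).round(4),plane("top",b,.054).round(4),tri(a,b)[0].round(4))
E
```

```text
top@85 [ 0.5838 -0.1717  0.085 ]
top@85 [ 0.5705 -0.215   0.085 ]
top@85 [ 0.5658 -0.2632  0.085 ]
top@85 [ 0.5296 -0.1617  0.085 ]
top@85 [ 0.5238 -0.2095  0.085 ]
top@85 [ 0.5181 -0.2566  0.085 ]
scene@85 [ 0.5582 -0.1875  0.085 ]
scene@85 [ 0.5208 -0.2056  0.085 ]
scene@85 [ 0.5154 -0.2519  0.085 ]
scene@85 [ 0.5267 -0.1575  0.085 ]
scene@85 [ 0.5685 -0.2121  0.085 ]
scene@85 [ 0.5619 -0.2596  0.085 ]
proud [ 0.575  -0.1646  0.1116] 0.0042 [ 0.5778 -0.1672  0.107 ] [ 0.5714 -0.1667  0.107 ]
key [0.5549 0.3027 0.054 ] [0.5568 0.2987 0.054 ] [0.5558 0.3007 0.0536]
key [0.5653 0.2539 0.054 ] [0.5671 0.2507 0.054 ] [0.5662 0.2523 0.0538]
key [0.5755 0.2052 0.054 ] [0.5774 0.201  0.054 ] [0.5763 0.203  0.0533]
key [0.5864 0.1566 0.054 ] [0.5885 0.1526 0.054 ] [0.5873 0.1545 0.0535]
```

Request:
{"api": "carry_out", "payload": {"plan": [[[27.8,-12.3,0,0,0,0,0],[27.8,-12.3,0,0,0,0,0],[27.8,-12.3,0,0,0,0,0],[27.8,-12.3,0,0,0,0,0],[27.8,-12.3,0,0,0,0,0],[27.8,-12.3,0,0,0,0,0],[27.8,-12.3,0,0,0,0,0],[27.8,-12.3,0,0,0,0,0],[27.8,-12.3,0,0,0,0,0],[27.8,-12.3,0,0,0,0,0],[27.8,-12.3,0,0,0,0,0],[27.8,-12.3,0,0,0,0,0],[27.8,-12.3,0,0,0,0,0],[27.8,-12.3,0,0,0,0,0],[27.8,-12.3,0,0,0,0,0],[27.8,-12.3,0,0,0,0,0],[27.8,-12.3,0,0,0,0,0],[27.8,-12.3,0,0,0,0,0],[0,0,30,0,0,0,0],[0,0,30,0,0,0,0]]], "squeeze": 5}}

```text
time_s: 1.77
ee_pos: [0.5765, -0.1649, 0.1452]
eef_rot: [3.14, -0.002, 0.302]
force: [-0.2, 0.2, -1.2]
grip_width: 0.0003
grip_force: 0.0
```

Request:
{"api": "carry_out", "payload": {"plan": [[[0,0,8,0,0,0,0],[0,0,0,0,0,0,0],[0,0,0,0,0,0,0]]]}}

```text
time_s: 2.02
ee_pos: [0.5753, -0.1665, 0.1384]
eef_rot: [3.141, -0.0, 0.299]
force: [0.1, -0.2, 0.3]
grip_width: 0.0005
grip_force: 0.0
```

```bash
python3 - <<'E'
from station import telemetry, optics
from h import *
import cv2
o=telemetry.get_obs();print(o)
c=optics.camera("scene");t=optics.camera("top")
def pr(c,p):
    q=np.array(c["intrinsics"])@(R.from_euler("xyz",c["rotation"]).as_matrix().T@(np.array(p)-c["origin"]));return (q[:2]/q[2]).round(1)
print(pr(c,o["ee_pos"]),pr(t,o["ee_pos"]))
f=lambda i,u,v:cv2.resize(i["pixels"][v:v+90,u:u+60,::-1],(400,600),interpolation=cv2.INTER_CUBIC)
cv2.imwrite("pics/a1.png",np.hstack([f(c,160,115),f(t,325,140)]))
E
```

```text
{'time_s': 2.0167, 'qpos': array([-3.42850939e-01,  4.66832912e-01,  1.45182316e+00,  2.32657951e-05,
        1.22264717e+00,  9.28537885e-01]), 'joint_vel': array([-0.00204979, -0.0246033 , -0.01857701,  0.00027952,  0.00024072,
       -0.00117369]), 'tau': array([ 2.75721587e-01, -5.80619359e+01, -3.17991257e+01,  5.57855610e-02,
       -1.81148630e-01, -1.01440226e-03]), 'ee_pos': array([ 0.57526543, -0.1664717 ,  0.13837783]), 'eef_rot': array([ 3.14143681e+00, -2.44842750e-04,  2.99399588e-01]), 'force': array([ 0.09054854, -0.22880513,  0.28976162]), 'moment': array([0.01325731, 0.01477448, 0.04482612]), 'grip_force': 0.0, 'grip_width': 0.0004502542294353649}
[187.3 168.5] [358.6 175.6]
```

View pics/a1.png

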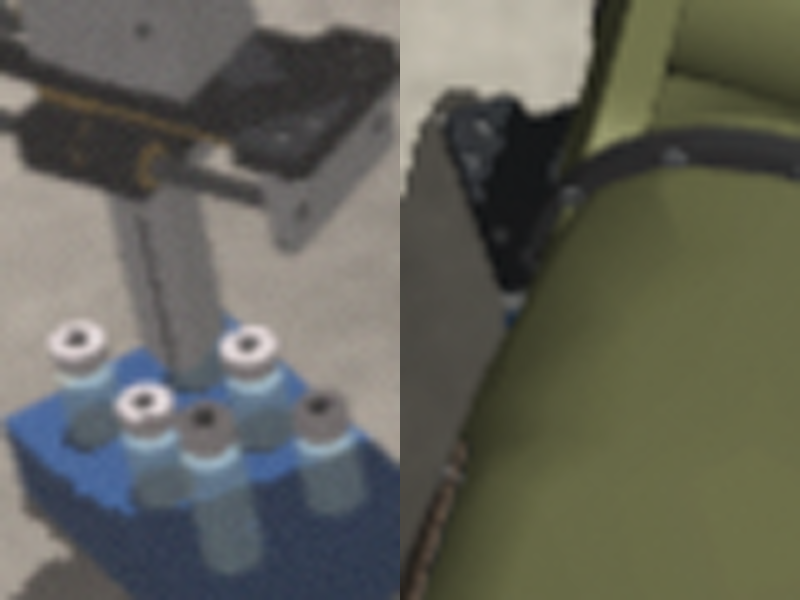

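The scene view shows the shut fingertips just above the proud cap (tip edge at crop (187,385), cap at (205,415)), in line with the prediction. I'll descend gently.

Request:
{"api": "carry_out", "payload": {"plan": [[[0,0,5,0,0,0,0],[0,0,5,0,0,0,0],[0,0,5,0,0,0,0],[0,0,5,0,0,0,0],[0,0,3,0,0,0,0],[0,0,3,0,0,0,0],[0,0,3,0,0,0,0],[0,0,3,0,0,0,0],[0,0,0,0,0,0,0]]]}}

```text
time_s: 2.87
ee_pos: [0.5751, -0.1662, 0.1051]
eef_rot: [-3.141, 0.0, 0.3]
force: [0.2, 0.8, 0.2]
grip_width: 0.0005
grip_force: 0.0
```

Request:
{"api": "carry_out", "payload": {"plan": [[[0,0,2,0,0,0,0],[0,0,2,0,0,0,0],[0,0,2,0,0,0,0],[0,0,2,0,0,0,0],[0,0,2,0,0,0,0],[0,0,0,0,0,0,0]]]}}

```text
time_s: 3.37
ee_pos: [0.5751, -0.1661, 0.095]
eef_rot: [-3.141, 0.0, 0.3]
force: [0.3, 1.1, 0.3]
grip_width: 0.0004
grip_force: 0.0
```

```bash
python3 - <<'E'
from station import optics
import cv2
c=optics.camera("scene")
cv2.imwrite("pics/a2.png",cv2.resize(c["pixels"][130:220,150:240,::-1],(600,600),interpolation=cv2.INTER_CUBIC))
E
```

```text
(no output)
```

View pics/a2.png

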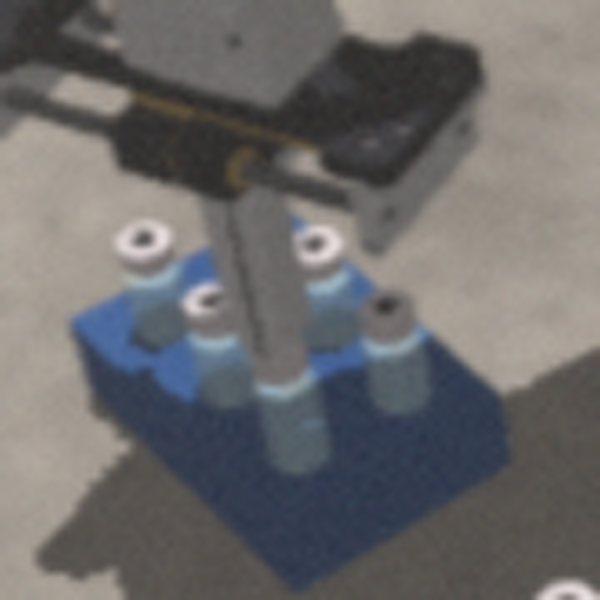

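The tip sits on the proud cap at (285,375) and the vial has gone down with it. I'll continue to the stop.

Request:
{"api": "carry_out", "payload": {"plan": [[[0,0,2,0,0,0,0],[0,0,2,0,0,0,0],[0,0,2,0,0,0,0],[0,0,2,0,0,0,0]]]}}

```text
time_s: 3.75
ee_pos: [0.5751, -0.1662, 0.0873]
eef_rot: [3.142, -0.0, 0.3]
force: [-1.6, 0.1, 4.2]
grip_width: 0.0004
grip_force: 1.9
```

Request:
{"api": "carry_out", "payload": {"plan": [[[0,0,1,0,0,0,0],[0,0,1,0,0,0,0],[0,0,0,0,0,0,0]]]}}

```text
time_s: 4.0
ee_pos: [0.5751, -0.1661, 0.0853]
eef_rot: [-3.142, 0.0, 0.3]
force: [-0.3, 0.1, 3.1]
grip_width: 0.0005
grip_force: 1.2
```

Request:
{"api": "carry_out", "payload": {"plan": [[[0,0,0.5,0,0,0,0],[0,0,0,0,0,0,0]]]}}

```text
time_s: 4.17
ee_pos: [0.5752, -0.1662, 0.0852]
eef_rot: [3.141, -0.0, 0.3]
force: [-2.8, 0.7, 6.2]
grip_width: 0.0006
grip_force: 3.2
```

Request:
{"api": "carry_out", "payload": {"plan": [[[0,0,0.3,0,0,0,0],[0,0,0,0,0,0,0]]]}}

```text
time_s: 4.33
ee_pos: [0.5753, -0.1662, 0.0853]
eef_rot: [3.141, -0.0, 0.3]
force: [-3.1, 1.6, 9.7]
grip_width: 0.0011
grip_force: 4.4
```

The vial is on its stop: z holds at 85.2 mm while the force rises. I'll lift off and cross to the start key.

Request:
{"api": "carry_out", "payload": {"plan": [[[0,0,-5,0,0,0,0],[0,0,-20,0,0,0,0],[0,0,-30,0,0,0,0],[0,0,-30,0,0,0,0],[0,0,0,0,0,0,0],[8,-30.1,0,0,0,0,0],[8,-30.1,0,0,0,0,0],[8,-30.1,0,0,0,0,0],[8,-30.1,0,0,0,0,0],[8,-30.1,0,0,0,0,0],[8,-30.1,0,0,0,0,0],[8,-30.1,0,0,0,0,0],[8,-30.1,0,0,0,0,0],[8,-30.1,0,0,0,0,0],[8,-30.1,0,0,0,0,0],[8,-30.1,0,0,0,0,0],[8,-30.1,0,0,0,0,0],[8,-30.1,0,0,0,0,0],[8,-30.1,0,0,0,0,0],[8,-30.1,0,0,0,0,0]]]}}

```text
time_s: 6.0
ee_pos: [0.556, 0.3022, 0.1692]
eef_rot: [3.142, 0.0, 0.3]
force: [0.5, 0.7, 1.1]
grip_width: 0.0005
grip_force: 0.0
```

Request:
{"api": "carry_out", "payload": {"plan": [[[0,0,25,0,0,0,0],[0,0,25,0,0,0,0],[0,0,25,0,0,0,0],[0,0,20,0,0,0,0],[0,0,0,0,0,0,0],[0,0,0,0,0,0,0]]]}}

```text
time_s: 6.5
ee_pos: [0.5561, 0.3005, 0.0741]
eef_rot: [3.141, 0.002, 0.3]
force: [0.0, 0.5, 0.4]
grip_width: 0.0007
grip_force: 0.0
```

```bash
python3 - <<'E'
from station import optics
import cv2,numpy as np
c=optics.camera("scene");t=optics.camera("top")
f=lambda p,u,v,w,h:cv2.resize(p["pixels"][v:v+h,u:u+w,::-1],(400,400),interpolation=cv2.INTER_CUBIC)
cv2.imwrite("pics/a3.png",np.hstack([f(c,290,230,100,100),f(c,155,145,80,80)]))
E
```

```text
(no output)
```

View pics/a3.png

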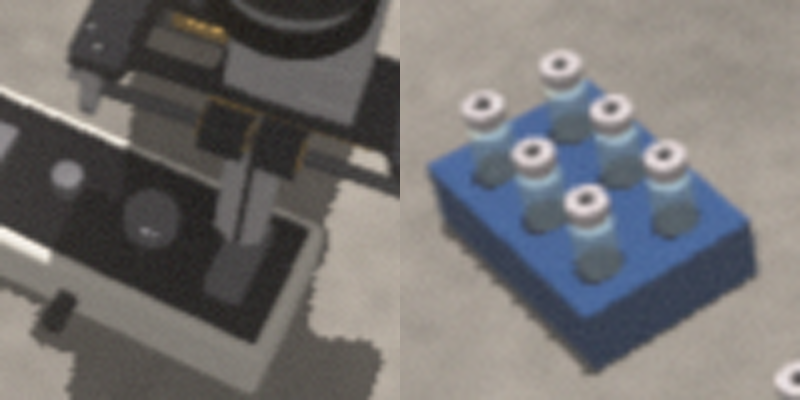

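Right crop: all six caps are level, with the former proud one at (585,200). Left crop: the shut tip at (243,240) is over the bar key at (238,262). Now I'll press it.

Request:
{"api": "carry_out", "payload": {"plan": [[[0,0,5,0,0,0,0],[0,0,5,0,0,0,0],[0,0,4,0,0,0,0],[0,0,3,0,0,0,0],[0,0,2,0,0,0,0],[0,0,2,0,0,0,0],[0,0,1,0,0,0,0],[0,0,0,0,0,0,0]]]}}

```text
time_s: 7.27
ee_pos: [0.5564, 0.3006, 0.0526]
eef_rot: [3.142, 0.0, 0.3]
force: [-1.5, -0.8, 2.3]
grip_width: 0.0006
grip_force: 1.0
```

Request:
{"api": "carry_out", "payload": {"plan": [[[0,0,1,0,0,0,0],[0,0,1,0,0,0,0],[0,0,1,0,0,0,0],[0,0,0,0,0,0,0]]]}}

```text
time_s: 7.6
ee_pos: [0.5565, 0.3007, 0.0497]
eef_rot: [-3.142, -0.0, 0.3]
force: [-1.5, -0.6, 3.2]
grip_width: 0.0005
grip_force: 1.9
```

Request:
{"api": "carry_out", "payload": {"plan": [[[0,0,0.5,0,0,0,0],[0,0,0,0,0,0,0]]]}}

```text
time_s: 7.77
ee_pos: [0.5565, 0.3007, 0.0493]
eef_rot: [-3.142, -0.0, 0.3]
force: [-2.7, -0.9, 4.2]
grip_width: 0.0005
grip_force: 2.1
```

Request:
{"api": "carry_out", "payload": {"plan": [[[0,0,0.5,0,0,0,0],[0,0,0,0,0,0,0]]]}}

```text
time_s: 7.93
ee_pos: [0.5565, 0.3007, 0.0492]
eef_rot: [-3.142, -0.0, 0.3]
force: [-4.0, -2.5, 7.2]
grip_width: 0.0006
grip_force: 4.0
```

Request:
{"api": "carry_out", "payload": {"plan": [[[0,0,0.3,0,0,0,0],[0,0,0,0,0,0,0]]]}}

```text
time_s: 8.1
ee_pos: [0.5565, 0.3007, 0.0492]
eef_rot: [-3.142, -0.0, 0.3]
force: [-4.0, -3.4, 10.2]
grip_width: 0.0004
grip_force: 5.1
```

The key is at its stop: z holds at 49.2 mm while the force rises. I'll release it and retreat.

Request:
{"api": "carry_out", "payload": {"plan": [[[0,0,-3,0,0,0,0],[0,0,-5,0,0,0,0],[0,0,-15,0,0,0,0],[0,0,-25,0,0,0,0],[0,0,-30,0,0,0,0],[0,0,-30,0,0,0,0],[0,0,0,0,0,0,0],[0,0,0,0,0,0,0]]]}}

```text
time_s: 8.77
ee_pos: [0.5569, 0.3009, 0.1579]
eef_rot: [-3.141, -0.003, 0.3]
force: [-0.2, 0.6, -0.2]
grip_width: 0.0007
grip_force: 0.0
```

```bash
python3 - <<'E'
from station import optics
import cv2
cv2.imwrite("pics/a4.png",optics.camera("scene")["pixels"][:,:,::-1])
E
```

```text
(no output)
```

View pics/a4.png

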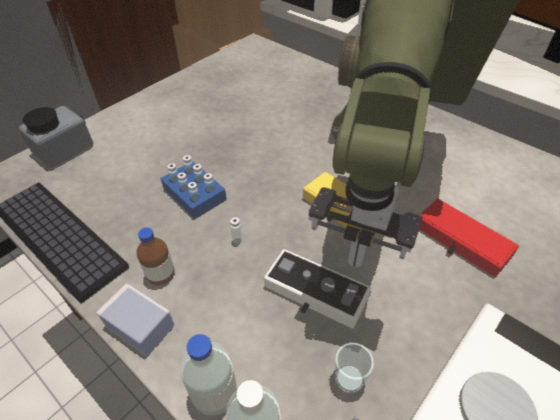

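The rack's vials are level, the key at (350,294) is free, and nothing else has moved.

```bash
python3 -c "
from station import ctrl
print(ctrl.hand_in())"
```

```text
the job is handed in; nothing more can be done
None
```

The proud vial was pressed home to its stop at 85 mm, level with the rest, then the start key was pressed fully to its stop and let up again; the job is handed in, but no verdict came back.

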